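# Wedge the rocking test rig

## Robot

A 6-joint arm with a two-finger parallel gripper is mounted at the origin on the work surface. World frame = base frame: x ahead of the robot, y to its left, z up, the work surface at z = 0. Lengths are in m, angles in rad, forces in N, time in s.
With the tool pointing down it reaches from about 0.275 to 0.875 m from the base axis. Payload 12.5 kg.
Tool frame: the origin (TCP) lies at the very end of the fingers, on their centre line; the grasp point (between the pads) lies 19 mm behind it; z points along the fingers, y is the line along which they close (so a half turn about z gives the same grasp; the last joint's range is limited). The gripper opens to 85 mm and grips with 20 to 120 N. Pads are 22 mm wide; open, the fingers measure 114 mm over their backs; the gripper's body (76 mm by 85 mm) begins 54 mm behind the grasp point. The pads swing forward as they close: fully open they stand 13 mm farther back than shut.
Start: joints at [-1.299, 0.351, 1.652, -0, 1.139, -0.085], TCP at [0.192, -0.515, 0.231] pointing down, gripper open.
Joint ranges: [-2.75, 2.75], [-0.79, 2.1], [0.01, 2.65], [-1.57, 4.71], [0.07, 3.14], [-2.87, 2.87]. Speed limits (rad/s): [2.22, 2.22, 2.79, 3.14, 3.14, 3.14].

## Interface

Orientations are given as [roll, pitch, yaw] about the fixed x, y, z axes, in that order (R = Rz(yaw) Ry(pitch) Rx(roll)).
In Python, from cell import r gives the robot as it stands.
- The arm moves only by the tool apply_moves, never from a script. Its argument "increments" is a list of rows, each an object with "xyz": the shift along the tool's x, y, z in m, a list of three; "roll": the turn about the tool's z in rad. A call has 1 to 20 rows; each row is the pose to reach, as a shift and turn from the pose commanded when the call began, along the tool's axes at that moment; what a row does not reach only later rows make up. A row lasts 1/12 s, in which the tool goes at most 41.7 mm and 7.16 degrees, less where a joint would pass 70% of its speed; a pose out of reach is approached as far as the arm can. A call with a gripper value outside its range is refused whole. "fingers" is the finger opening in m, from 0 to 0.0854, set as the call begins (left out, the last holds). The fingers move at their own pace and stop on an object; "force" is the grip in N (left out, the last holds). Time passes only in rows, so rows that repeat a pose let the fingers close. It gives the time, the measured TCP pose, the force and the opening at its end, in the units of the state.
- r.read_state(): the state, without advancing time (a new reading comes with each control period).
- r.get_image(name): name is "side" or "top"; returns the picture (420x560x3 uint8, blue, green, red); there is no depth.
- r.get_calibration(name): a dict with "fx", "fy", "cx", "cy" (pixels), "rvec" (rotation vector, rad) and "tvec" (3), from world to camera coordinates, as OpenCV has them. Camera axes: x right, y down, z forward; pixel columns grow to the right and rows downward; lengths in m; the calibration is good to about 2 mm. A picture is of the moment at which its call begins. get_calibration takes no time and is no camera call.
- r.sign_off(): hands the job in, once; it reports no verdict.
The state is a dict: "time_s": time; "qpos": joint angles; "dq": joint speeds; "tau": joint torques, N m; "tool_pos": TCP position; "ee_rot": TCP orientation; "contact_force": force on the tool from outside, world axes, zero at the start; "moment": the same for the moment, N m; "finger_gap": finger opening in m.
Only numpy, scipy, OpenCV 4.12 (cv2) and the standard library are available. Lean on these libraries where they do the work, as an engineer would, in place of code of your own. Each camera call takes 0.05 s, during which the arm holds its last target. There are 200 camera calls.

## Task

The servo test rig rocks on the bench because the levelling foot under the bare corner of its base plate, the far left corner as the robot faces it, is screwed in too short. Without grasping or lifting anything, push the wooden wedge along the bench with the fingertips, thin end first, in under that foot until the rig stands firm and still level, and leave the rig where it stands and everything else on the bench alone. Feel that it no longer rocks by pressing down with the fingertips on that corner of the plate, and finish while holding that push, touching nothing but the plate.

Things in the scene. Friction and masses are not known exactly. Their poses are not given: they have to be found in the camera images.
- rig: Servo test rig, about 1.8 kg. Aluminium base plate 200 x 260 mm (own x, own y), 10 mm thick, on four levelling feet; its underside is 26 mm, its top 36 mm above the bench. On it: steel post with cross arm (to 160 mm above the bench) at own (-30, -35) mm, servo at (35, -85), green board at (-62, 45); the quarter of positive x and y is bare. Origin on the bench under the plate's centre, z up.
- foot_axis (a point): Point on the rig, at bench level, on the axis of its short foot: own (+80, +110) mm, under the bare far left corner. Its hard plastic dome, 21 mm across, hangs 5 to 9.5 mm above the bench (differs each time); three rubber feet at the other corners carry the rig level. Pushed in too hard (over about 6 N), the wedge jacks the corner up and swings the rig round.
- rig_corner (a point): Point on top of the plate straight above the short foot, 20 mm in from both edges of the bare corner, 36 mm above the bench while level. A push down here of 2 to 3 N rocks the unwedged rig until the short foot meets the bench; let go, it rocks back level.
- wedge: Wooden wedge, about 45 g, lying on the bench beside the bare corner, thin end roughly towards the rig: 110 mm long (own x), 45 mm wide (own y), height rising evenly from 2 mm at the thin end (own x = -55 mm) to 18.5 mm at the heel. Origin: centre of its underside; z up. It slides on the bench with under 1 N; once it meets the foot the resistance rises quickly.
- wedge_heel (a point): Middle of the lower edge of the wedge's square heel, own x = +55 mm. The wedge is driven by pushing on this upright face, 45 mm wide and 18.5 mm high; it can be squared up by pushing on its long sides.
- servo: Bystander: loose black servo, 54 x 20 x 46 mm, on the bench beyond the rig. Origin under its centre.
- tin: Bystander: round steel tin, 67 mm across, 28 mm high, on the bench beyond the bare corner. Origin under its centre.
- caliper: Bystander: caliper lying flat, 230 mm long (own x), 14 mm high, left on the bench. Origin under the middle of its beam.
- mouse: Bystander: computer mouse, 105 x 60 x 32 mm. Origin under its centre.
- screwdriver: Bystander: screwdriver lying on the bench, 190 mm long (own x). Origin on the bench near its middle.
- mug: Bystander: white mug, 82 mm across, 95 mm high. Origin under its centre.
- board: Bystander: loose green circuit board, 80 x 55 mm, 17 mm high. Origin under its centre.
Not all that is in view belongs to the job. Of the things like the wedge, leave any that is orange; of the rest the smaller one is meant.

How it is judged:
By the outcome, as a careful person would: the job done as asked, in the order asked, and still so for the second after the job is handed in, while the arm keeps its last pose, push and grip.
It also fails if it takes over 67 s, if anything falls off the work surface, if the arm or the gripper's body presses on something with over 40 N, if the wrist force passes 120 N, or if a joint passes its speed limit or range.

## Working session

There is one attempt and no reset: what is moved stays moved. The work goes in short steps, Python scripts to look and compute and a tool call to move; the robot and the scene stay as the last step left them, time stands still between calls to the robot, and variables do not carry over. Pictures are saved under pics/ and viewed, on a budget of 10 in all, crops included, one or two more only if the job needs it, and the job is handed in when it is done.

Besides the shell and the picture viewer there is one more tool, called after ">>>" as name([rows], argument=value, ...), one row to a line, values as JSON. apply_moves: Moves the arm, as the interface text tells. Its arguments: {"type":"object","properties":{"increments":{"type":"array"},"fingers":{"type":"number"},"force":{"type":"number"}},"required":["increments"]}

```bash
mkdir -p pics; ls
python3 - <<'E'
from cell import r
import cv2
for n in("side","top"):
    cv2.imwrite(f"pics/{n}0.png",r.get_image(n)); print(n,r.get_calibration(n))
print(r.read_state())
E
```

```text
pics
side {'fx': 497.9204394871846, 'fy': 497.9204394871846, 'cx': 280.933310867643, 'cy': 209.52665061649913, 'rvec': array([ 0.89107261, -2.29989088,  1.27097243]), 'tvec': array([0.37726237, 0.25561421, 1.24283288])}
top {'fx': 522.5762405886791, 'fy': 522.5762405886791, 'cx': 277.0245877258496, 'cy': 214.04448633749354, 'rvec': array([ 2.1432156 , -2.17030394,  0.11131967]), 'tvec': array([0.01859176, 0.50743024, 1.58335881])}
{'time_s': 0.1, 'qpos': array([-1.29858608e+00,  3.51178154e-01,  1.65234935e+00,  8.83703837e-06,
        1.13909190e+00, -8.45411210e-02]), 'dq': array([ 0.00042111, -0.00070288, -0.00174258, -0.00078801, -0.00022291,
        0.00150295]), 'tau': array([-1.90118426e-04, -5.06832933e+01, -2.91876930e+01, -1.52943335e-04,
        2.67771400e-03,  1.84181779e-06]), 'tool_pos': array([ 0.19205549, -0.51506805,  0.23081864]), 'ee_rot': array([-3.14057025e+00, -9.46931436e-05,  3.56747616e-01]), 'contact_force': array([ 0.85208978,  0.23067995, -0.03729228]), 'moment': array([ 0.02036833,  0.00872049, -0.0226034 ]), 'finger_gap': 0.0852464134391149}
```

View pics/side0.png

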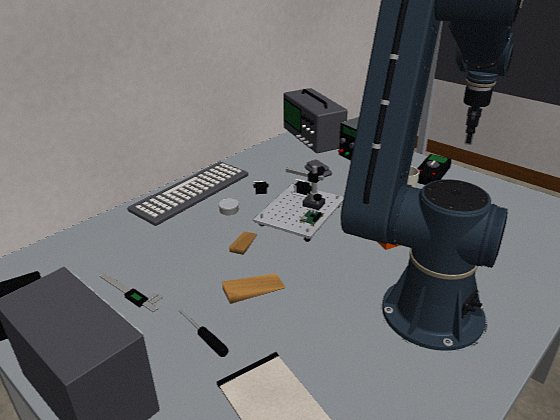

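View pics/top0.png

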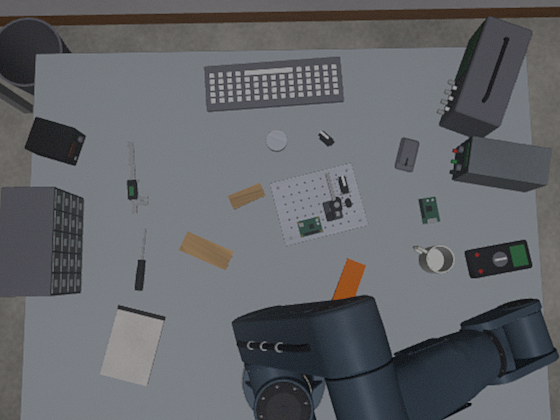

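Top view: rig plate corners are near (272,184), (350,165), (367,228), (287,244), and the bare far-left corner is (272,184). The small wooden wedge is at (247,196). The large wooden one at (206,250) and the orange one at (348,280) are decoys. The tin is at (277,140).

```bash
cat > h.py <<'E'
import cv2, numpy as np
from cell import r
def cal(n):
    c=r.get_calibration(n); K=np.array([[c['fx'],0,c['cx']],[0,c['fy'],c['cy']],[0,0,1]])
    return K,cv2.Rodrigues(c['rvec'])[0],np.array(c['tvec'])
def ray(n,px,z=0.):
    K,R,t=cal(n); d=R.T@np.linalg.inv(K)@np.array([px[0],px[1],1.]); o=-R.T@t
    return o+d*(z-o[2])/d[2]
def proj(n,P):
    K,R,t=cal(n); return cv2.projectPoints(np.float64(P).reshape(-1,3),cv2.Rodrigues(R)[0],t,K,None)[0][:,0]
def wood(n,img):
    h=cv2.cvtColor(img,cv2.COLOR_BGR2HSV); m=cv2.inRange(h,(8,70,60),(25,190,255))
    return m
def wedge(n,img,win):
    m=wood(n,img); k=np.zeros_like(m); x0,y0,x1,y1=win; k[y0:y1,x0:x1]=m[y0:y1,x0:x1]
    cs=cv2.findContours(k,cv2.RETR_EXTERNAL,cv2.CHAIN_APPROX_NONE)[0]
    return max(cs,key=cv2.contourArea)
E
python3 - <<'E'
from h import *
t=cv2.imread("pics/top0.png"); s=cv2.imread("pics/side0.png")
c=wedge("top",t,(215,170,275,220)); b=cv2.boxPoints(cv2.minAreaRect(c)); print("wedge top",cv2.minAreaRect(c))
for p in b: print(p,ray("top",p,.01).round(4))
c2=wedge("side",s,(220,220,265,260)); a=cv2.approxPolyDP(c2,1.5,True)[:,0]
for p in a: print("side",p,ray("side",p,0).round(4))
# plate
h=cv2.cvtColor(t,cv2.COLOR_BGR2GRAY); m=cv2.inRange(t,(150,150,150),(255,255,255)); k=np.zeros_like(m);k[155:255,262:375]=m[155:255,262:375]
k=cv2.morphologyEx(k,cv2.MORPH_CLOSE,np.ones((9,9)))
c3=max(cv2.findContours(k,0,cv2.CHAIN_APPROX_NONE)[0],key=cv2.contourArea)
print("plate",cv2.minAreaRect(c3))
for p in cv2.boxPoints(cv2.minAreaRect(c3)): print(p,ray("top",p,.036).round(4))
A=cv2.resize(t[120:250,210:375],None,fx=4.8,fy=4.5,interpolation=cv2.INTER_CUBIC)
cv2.imwrite("pics/t1.png",A)
B=cv2.resize(s[175:265,210:350],None,fx=5.7,fy=5.7,interpolation=cv2.INTER_CUBIC)
cv2.imwrite("pics/s1.png",B)
E
```

```text
wedge top ((246.23712158203125, 195.28350830078125), (14.113312721252441, 34.115631103515625), 66.03751373291016)
[227.78351 195.7629 ] [0.5697 0.1663 0.01  ]
[258.95877 181.90721] [0.6124 0.0681 0.01  ]
[264.69073 194.80412] [0.5711 0.0504 0.01  ]
[233.51547 208.6598 ] [0.5286 0.1484 0.01  ]
side [255 234] [0.5737 0.0538 0.    ]
side [244 231] [0.6112 0.0651 0.    ]
side [229 246] [0.587  0.1501 0.    ]
side [229 249] [0.5758 0.1603 0.    ]
side [233 250] [0.5632 0.1558 0.    ]
side [233 252] [ 0.5559  0.1625 -0.    ]
side [244 252] [0.5317 0.1409 0.    ]
plate ((343.0000305175781, 180.0), (10.186494827270508, 0.9701424241065979), 75.96376037597656)
[341.29416 175.17647] [ 0.6253 -0.1882  0.036 ]
[342.23532 174.94118] [ 0.626  -0.1911  0.036 ]
[344.7059  184.82353] [ 0.5949 -0.1979  0.036 ]
[343.76474 185.05882] [ 0.5942 -0.195   0.036 ]
```

View pics/s1.png

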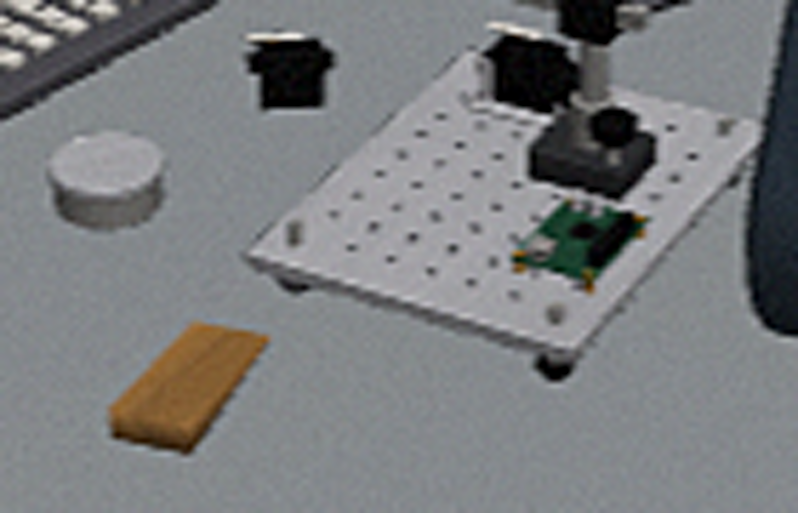

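The side crop shows the wedge with its thick heel away from the rig at crop (150,430) and its thin end towards the rig. The foot dome is just visible under the bare corner at crop (290,283), with its stud on the plate top at (295,232). Next I'll find the plate edges.

Run:
```python
from h import *
t=cv2.imread("pics/top0.png"); s=cv2.imread("pics/side0.png")
for nm,im,pts in(("top",t,[(265,200),(285,195),(320,180),(280,210),(250,215)]),("side",s,[(270,215),(240,225),(290,215)])):
    for p in pts: print(nm,p,cv2.blur(im,(3,3))[p[1],p[0]])
def plate(im,win,seed):
    b=cv2.GaussianBlur(im,(3,3),0).astype(int)
    m=((b[...,0]-b[...,2]<12)&(b[...,1]>115)).astype(np.uint8)*255
    k=np.zeros_like(m);x0,y0,x1,y1=win;k[y0:y1,x0:x1]=m[y0:y1,x0:x1]
    k=cv2.morphologyEx(k,cv2.MORPH_OPEN,np.ones((2,2)))
    k=cv2.morphologyEx(k,cv2.MORPH_CLOSE,np.ones((7,7)))
    c=max(cv2.findContours(k,0,cv2.CHAIN_APPROX_NONE)[0],key=cv2.contourArea)
    return c,k
c,k=plate(t,(266,158,375,250),0); print(cv2.contourArea(c),cv2.minAreaRect(c))
b=cv2.boxPoints(cv2.minAreaRect(c)); print(np.array([ray("top",p,.036) for p in b]).round(4))
c2,k2=plate(s,(248,175,350,245),0); a=cv2.approxPolyDP(cv2.convexHull(c2),2,True)[:,0]
for p in a: print(p,ray("side",p,.036).round(4))
print("studs side z.042",[ray("side",(210+u/5.7,175+v/5.7),.042).round(4) for u,v in((295,232),(557,313),(728,125))])
A=cv2.resize(t[125:255,215:375],None,fx=4,fy=4,interpolation=cv2.INTER_CUBIC)
cv2.drawContours(A,[((c-[215,125])*4).astype(int)],-1,(0,0,255),1)
cv2.imwrite("pics/t1.png",A)
```

```text
top (265, 200) [130 125 121]
top (285, 195) [143 134 132]
top (320, 180) [138 130 128]
top (280, 210) [144 136 134]
top (250, 215) [130 125 121]
side (270, 215) [166 161 161]
side (240, 225) [139 136 131]
side (290, 215) [166 162 163]
9828.0 ((321.0, 204.5), (91.0, 108.0), 90.0)
[[ 0.6796  0.0413  0.036 ]
 [ 0.6747 -0.2939  0.036 ]
 [ 0.3928 -0.2846  0.036 ]
 [ 0.3969  0.044   0.036 ]]
[347 176] [ 0.5489 -0.3868  0.036 ]
[350 245] [ 0.2926 -0.0529  0.036 ]
[253 245] [0.5003 0.1325 0.036 ]
[249 232] [0.5565 0.094  0.036 ]
[250 176] [ 0.81   -0.1568  0.036 ]
studs side z.042 [array([0.5849, 0.0107, 0.042 ]), array([ 0.4269, -0.0243,  0.042 ]), array([ 0.4779, -0.2384,  0.042 ])]
```

View pics/t1.png

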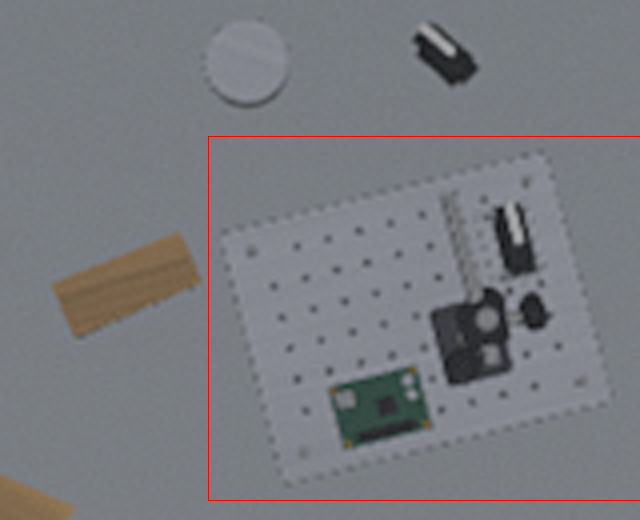

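The top crop shows all four studs, at crop px (252,251), (527,183), (304,453) and (581,380). I'll fit the known 160 x 220 mm foot pattern to them.

Run:
```python
from h import *
uv=[(252,251),(527,183),(304,453),(581,380)]
own=np.array([(80,110),(80,-110),(-80,110),(-80,-110)])/1000.
P=np.array([ray("top",(215+(u+.5)/4-.5,125+(v+.5)/4-.5),.039)[:2] for u,v in uv]); print(P.round(4))
a,b=own-own.mean(0),P-P.mean(0)
U,S,V=np.linalg.svd(a.T@b); R=(U@V).T; o=P.mean(0); yaw=np.arctan2(R[1,0],R[0,0])
print("rig",o,yaw,"res",(a@R.T+o-P).round(4)); f=R@own[0]+o
print("scale",S.sum()/(a**2).sum())
th=np.array([.5918,.0593]);he=np.array([.549,.1574]);d=(th-he)/np.hypot(*(th-he)); n=np.array([-d[1],d[0]])
print("foot",f,"wedge dir",d,np.arctan2(-d[1],-d[0]),"thin->foot along",(f-th)@d,"lat",(f-th)@n)
print("rig x axis",R[:,0],"y",R[:,1], "wedge dir in rig", R.T@d)
print("tin",ray("top",(215+247/4,125+62/4),.028))
```

```text
[[ 0.5893  0.0093]
 [ 0.6396 -0.2039]
 [ 0.4328 -0.0285]
 [ 0.486  -0.241 ]]
rig [ 0.53689888 -0.11603083] 0.23784674707258743 res [[-0.0006  0.0004]
 [ 0.001  -0.0002]
 [ 0.0004  0.0005]
 [-0.0009 -0.0008]]
scale 0.9960244819565294
foot [0.58872952 0.00972125] wedge dir [ 0.39988737 -0.91656428] 1.9821902911048752 thin->foot along 0.044214268522540325 lat -0.02264020711996677
rig x axis [0.97184756 0.23561054] y [-0.23561054  0.97184756] wedge dir in rig [ 0.17267736 -0.98497844]
tin [0.740161   0.01033914 0.028     ]
```

Foot axis is at about (0.589, 0.010), and the fit residual is 1 mm or less. The wedge is yawed about 10° off the rig's -y direction and sits about 5 mm too far out. Plan: square it with the closed fingers on its far side, then drive it from the heel. First I move above the start point.

>>> apply_moves([
  {"xyz": [0.624,-0.441,0],"roll": 0.12},
  {"xyz": [0.624,-0.441,0],"roll": 0.12},
  {"xyz": [0.624,-0.441,0],"roll": 0.12},
  {"xyz": [0.624,-0.441,0],"roll": 0.12},
  {"xyz": [0.624,-0.441,0],"roll": 0.12},
  {"xyz": [0.624,-0.441,0],"roll": 0.12},
  {"xyz": [0.624,-0.441,0],"roll": 0.12},
  {"xyz": [0.624,-0.441,0],"roll": 0.12},
  {"xyz": [0.624,-0.441,0],"roll": 0.12},
  {"xyz": [0.624,-0.441,0],"roll": 0.12},
  {"xyz": [0.624,-0.441,0],"roll": 0.12},
  {"xyz": [0.624,-0.441,0],"roll": 0.12},
  {"xyz": [0.624,-0.441,0],"roll": 0.12},
  {"xyz": [0.624,-0.441,0],"roll": 0.12},
  {"xyz": [0.624,-0.441,0],"roll": 0.12},
  {"xyz": [0.624,-0.441,0],"roll": 0.12},
  {"xyz": [0.624,-0.441,0],"roll": 0.12},
  {"xyz": [0.624,-0.441,0],"roll": 0.12},
  {"xyz": [0.624,-0.441,0],"roll": 0.12},
  {"xyz": [0.624,-0.441,0],"roll": 0.12},
], fingers=0, force=20)

```text
time_s: 1.77
tool_pos: [0.6237, 0.1188, 0.2302]
ee_rot: [-3.141, 0.001, 0.24]
contact_force: [-0.0, 0.4, -0.4]
finger_gap: 0.0001
```

>>> apply_moves([
  {"xyz": [0,0,0.04]},
  {"xyz": [0,0,0.08]},
  {"xyz": [0,0,0.12]},
  {"xyz": [0,0,0.16]},
  {"xyz": [0,0,0.19]},
  {"xyz": [0,0,0.205]},
  {"xyz": [0,0,0.214]},
  {"xyz": [0,0,0.22]},
  {"xyz": [0,0,0.224]},
  {"xyz": [0,0,0.226]},
  {"xyz": [0,0,0.227]},
  {"xyz": [0,0,0.227]},
  {"xyz": [0,0,0.227]},
])

```text
invalid input at $.increments[0]: expected keys xyz, roll
```

Run:
```python
from h import *
s=r.read_state(); print(s["tool_pos"],s["contact_force"])
im=r.get_image("side"); cv2.imwrite("pics/s2.png",cv2.resize(im[150:270,200:360],None,fx=5,fy=5,interpolation=cv2.INTER_CUBIC))
```

```text
[0.6236648  0.11882845 0.23021903] [-0.01726768  0.41595177 -0.39764568]
```

View pics/s2.png

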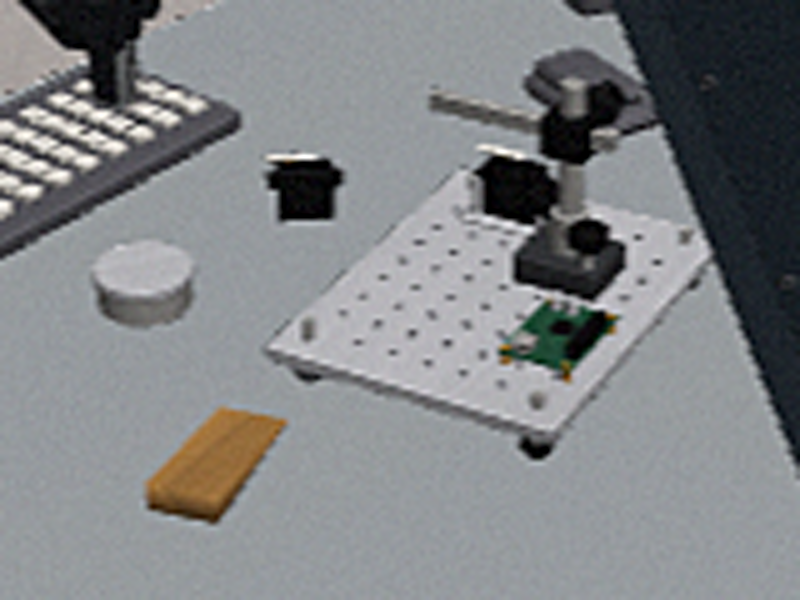

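The call was refused because the rows had no roll. The picture shows the gripper closed, still high, with the wedge and rig untouched. Descending now.

>>> apply_moves([
  {"xyz": [0,0.003,0.04],"roll": 0},
  {"xyz": [0,0.003,0.08],"roll": 0},
  {"xyz": [0,0.003,0.12],"roll": 0},
  {"xyz": [0,0.003,0.16],"roll": 0},
  {"xyz": [0,0.003,0.19],"roll": 0},
  {"xyz": [0,0.003,0.205],"roll": 0},
  {"xyz": [0,0.003,0.214],"roll": 0},
  {"xyz": [0,0.003,0.22],"roll": 0},
  {"xyz": [0,0.003,0.224],"roll": 0},
  {"xyz": [0,0.003,0.226],"roll": 0},
  {"xyz": [0,0.003,0.227],"roll": 0},
  {"xyz": [0,0.003,0.227],"roll": 0},
  {"xyz": [0,0.003,0.227],"roll": 0},
])

```text
time_s: 2.9
tool_pos: [0.6239, 0.113, 0.0051]
ee_rot: [3.141, -0.001, 0.237]
contact_force: [0.0, 0.5, 0.2]
finger_gap: -0.0004
```

Run:
```python
from h import *
s=r.read_state(); print(s["tool_pos"],s["ee_rot"],s["contact_force"])
f=np.array([.5887,.0097]);df=np.array([.2356,-.9718]);nf=np.array([.9718,.2356])
v=s["tool_pos"][:2]-f; print("a,l",v@df,v@nf)
```

```text
[0.62389358 0.11295241 0.00505021] [ 3.14144734e+00 -1.13714674e-03  2.36839333e-01] [0.00811309 0.47408595 0.19225092]
a,l -0.09204908805318554 0.05852738627577204
```

>>> apply_moves([
  {"xyz": [0,-0.002,0.0015],"roll": 0},
  {"xyz": [-0.004,-0.002,0.0015],"roll": 0},
  {"xyz": [-0.008,-0.002,0.0015],"roll": 0},
  {"xyz": [-0.01,-0.002,0.0015],"roll": 0},
  {"xyz": [-0.012,-0.002,0.0015],"roll": 0},
  {"xyz": [-0.014,-0.002,0.0015],"roll": 0},
  {"xyz": [-0.016,-0.002,0.0015],"roll": 0},
  {"xyz": [-0.018,-0.002,0.0015],"roll": 0},
  {"xyz": [-0.02,-0.002,0.0015],"roll": 0},
  {"xyz": [-0.022,-0.002,0.0015],"roll": 0},
  {"xyz": [-0.0235,-0.002,0.0015],"roll": 0},
  {"xyz": [-0.0235,-0.002,0.0015],"roll": 0},
])

```text
time_s: 3.9
tool_pos: [0.5999, 0.1093, 0.0028]
ee_rot: [-3.142, 0.0, 0.237]
contact_force: [-0.1, -0.5, 1.1]
finger_gap: -0.0005
```

```bash
cat >> h.py <<'E'
F=np.array([.5887,.0097]);DF=np.array([.2356,-.9718]);NF=np.array([.9718,.2356])
def al(p): v=np.asarray(p)[:2]-F; return np.array([v@DF,v@NF])
E
python3 - <<'E'
from h import *
s=r.read_state(); print(s["tool_pos"],s["contact_force"],al(s["tool_pos"]))
t=r.get_image("top"); im=r.get_image("side")
for w,c in(("top",wedge("top",t,(215,170,275,225))),("side",wedge("side",im,(215,220,268,265)))):
    print(w,cv2.contourArea(c),cv2.minAreaRect(c))
    if w=="top":
        for p in cv2.boxPoints(cv2.minAreaRect(c)): print(al(ray(w,p,.01)).round(4))
A=cv2.resize(t[150:240,210:300],None,fx=5,fy=5,interpolation=cv2.INTER_CUBIC)
B=cv2.resize(im[190:265,210:280],None,fx=5,fy=6,interpolation=cv2.INTER_CUBIC)
cv2.imwrite("pics/m3.png",np.hstack([A,B]))
E
```

```text
[0.59988148 0.10928993 0.00277283] [-0.07712594 -0.50748213  1.10002117] [-0.09414714  0.03432955]Traceback (most recent call last):
  File "<stdin>", line 4, in <module>
  File "h.py", line 17, in wedge
    return max(cs,key=cv2.contourArea)
ValueError: max() iterable argument is empty
```

Run:
```python
from h import *
t=r.get_image("top"); im=r.get_image("side")
c=wedge("side",im,(215,220,268,265))
for p in cv2.approxPolyDP(c,1.5,True)[:,0]: print(p,al(ray("side",p,0)).round(4))
A=cv2.resize(t[150:240,210:300],None,fx=4.4,fy=6,interpolation=cv2.INTER_CUBIC)
B=cv2.resize(im[175:265,210:280],None,fx=5.5,fy=6,interpolation=cv2.INTER_CUBIC)
cv2.imwrite("pics/m3.png",np.hstack([A,B]))
```

```text
[258 235] [-0.0466 -0.0152]
[245 232] [-0.0517  0.0291]
[229 247] [-0.1411  0.0286]
[231 248] [-0.1424  0.0205]
[230 251] [-0.1563  0.0147]
[243 254] [-0.1505 -0.0272]
```

View pics/m3.png

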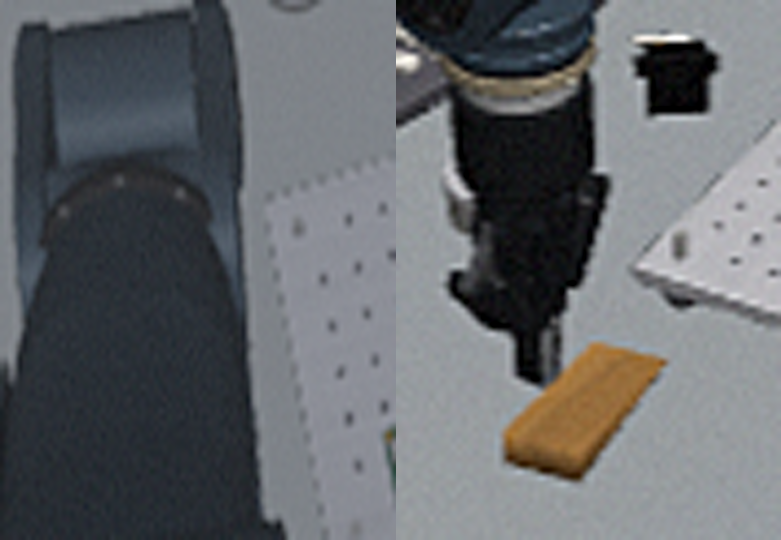

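The left half of the picture shows the arm hiding the wedge in the top view. In the right half the fingers are beside the wedge, which is still rotated about 7° by its bench corners. So I'll give a second squaring push nearer the thin end.

>>> apply_moves([
  {"xyz": [0.01,0,0],"roll": 0},
  {"xyz": [0.012,0.007,0],"roll": 0},
  {"xyz": [0.012,0.016,0],"roll": 0},
  {"xyz": [0.012,0.018,0.0005],"roll": 0},
  {"xyz": [0.009,0.018,0.0005],"roll": 0},
  {"xyz": [0.006,0.018,0.0005],"roll": 0},
  {"xyz": [0.004,0.018,0.0005],"roll": 0},
  {"xyz": [0.002,0.018,0.0005],"roll": 0},
  {"xyz": [0.0,0.018,0.0005],"roll": 0},
  {"xyz": [-0.0015,0.018,0.0005],"roll": 0},
  {"xyz": [-0.003,0.018,0.0005],"roll": 0},
  {"xyz": [-0.003,0.018,0.0005],"roll": 0},
  {"xyz": [0.005,0.018,0],"roll": 0},
  {"xyz": [0.02,0.018,0],"roll": 0},
  {"xyz": [0.04,0.018,-0.03],"roll": 0},
  {"xyz": [0.06,0.018,-0.07],"roll": 0},
  {"xyz": [0.06,-0.02,-0.11],"roll": 0},
  {"xyz": [0.06,-0.06,-0.13],"roll": 0},
  {"xyz": [0.06,-0.1,-0.13],"roll": 0},
  {"xyz": [0.06,-0.13,-0.13],"roll": 0},
])

```text
time_s: 5.77
tool_pos: [0.6297, 0.2492, 0.1355]
ee_rot: [-3.141, -0.004, 0.236]
contact_force: [0.7, 0.9, -1.0]
finger_gap: -0.0004
```

Run:
```python
from h import *
t=r.get_image("top"); im=r.get_image("side")
print(r.read_state()["tool_pos"])
c=wedge("side",im,(215,215,270,265))
for p in cv2.approxPolyDP(c,1.5,True)[:,0]: print(p,al(ray("side",p,0)).round(4))
m=wood("top",t)[165:230,215:280]; print("top px",m.sum()//255)
if m.any():
    c=wedge("top",t,(215,165,280,230)); print(cv2.minAreaRect(c))
    for p in cv2.boxPoints(cv2.minAreaRect(c)): print(al(ray("top",p,.01)).round(4))
```

```text
[0.62762809 0.25323247 0.13382565]
[259 236] [-0.0498 -0.0208]
[246 233] [-0.0549  0.0234]
[229 248] [-0.1453  0.0257]
[231 252] [-0.159   0.0093]
[234 251] [-0.1507  0.0042]
[242 255] [-0.1559 -0.0273]
top px 480
((245.9080810546875, 197.71107482910156), (14.207256317138672, 34.30532455444336), 72.34988403320312)
[-0.1581  0.0175]
[-0.0506  0.024 ]
[-0.048 -0.021]
[-0.1552 -0.0274]
```

The top view is clear now. The wedge is about 3.5° off and its axis passes about 4.5 mm from the foot, which is good enough. A rig-aligned push on the heel will square the rest, so I turn the gripper and go behind the heel.

>>> apply_moves([
  {"xyz": [-0.03,0.01,0],"roll": -0.12},
  {"xyz": [-0.06,0.02,0],"roll": -0.24},
  {"xyz": [-0.099,0.036,0],"roll": -0.36},
  {"xyz": [-0.099,0.036,0],"roll": -0.48},
  {"xyz": [-0.099,0.036,0],"roll": -0.6},
  {"xyz": [-0.099,0.036,0],"roll": -0.72},
  {"xyz": [-0.099,0.036,0],"roll": -0.84},
  {"xyz": [-0.099,0.036,0],"roll": -0.96},
  {"xyz": [-0.099,0.036,0],"roll": -1.08},
  {"xyz": [-0.099,0.036,0],"roll": -1.2},
  {"xyz": [-0.099,0.036,0],"roll": -1.32},
  {"xyz": [-0.099,0.036,0],"roll": -1.44},
  {"xyz": [-0.099,0.036,0],"roll": -1.573},
  {"xyz": [-0.099,0.036,0],"roll": -1.573},
  {"xyz": [-0.099,0.036,0],"roll": -1.573},
])

```text
time_s: 7.12
tool_pos: [0.5412, 0.1892, 0.1327]
ee_rot: [3.141, 0.0, 1.807]
contact_force: [-1.2, -0.0, -0.1]
finger_gap: -0.0002
```

Run:
```python
from h import *
s=r.read_state();print(s["tool_pos"],s["ee_rot"],al(s["tool_pos"]),s["contact_force"],s["qpos"])
```

```text
[0.54115759 0.189183   0.13269537] [3.14149347e+00 4.11614171e-05 1.80650744e+00] [-0.18562257 -0.00391552] [-1.15985079 -0.02012351 -0.06884415] [ 2.55126600e-01  5.09756728e-01  1.67788413e+00 -5.28157443e-05
  9.53853431e-01  1.94460392e-02]
```

>>> apply_moves([
  {"xyz": [0,0,0.04],"roll": 0},
  {"xyz": [0,0,0.08],"roll": 0},
  {"xyz": [0,0,0.105],"roll": 0},
  {"xyz": [0,0,0.118],"roll": 0},
  {"xyz": [0,0,0.125],"roll": 0},
  {"xyz": [-0.01,0,0.125],"roll": 0},
  {"xyz": [-0.015,0,0.125],"roll": 0},
  {"xyz": [-0.02,0,0.125],"roll": 0},
  {"xyz": [-0.025,0,0.125],"roll": 0},
  {"xyz": [-0.03,0,0.125],"roll": 0},
  {"xyz": [-0.035,0,0.125],"roll": 0},
  {"xyz": [-0.04,0,0.125],"roll": 0},
  {"xyz": [-0.045,0,0.125],"roll": 0},
  {"xyz": [-0.05,0,0.125],"roll": 0},
  {"xyz": [-0.055,0,0.125],"roll": 0},
  {"xyz": [-0.06,0,0.125],"roll": 0},
  {"xyz": [-0.065,0,0.125],"roll": 0},
  {"xyz": [-0.07,0,0.125],"roll": 0},
  {"xyz": [-0.07,0,0.125],"roll": 0},
  {"xyz": [-0.07,0,0.125],"roll": 0},
])

```text
time_s: 8.78
tool_pos: [0.5574, 0.121, 0.0076]
ee_rot: [-3.142, -0.0, 1.809]
contact_force: [-0.2, -1.0, -0.6]
finger_gap: 0.0
```

Run:
```python
from h import *
s=r.read_state();print(s["tool_pos"],al(s["tool_pos"]),s["contact_force"],"push",s["contact_force"][:2]@-DF)
im=r.get_image("side"); t=r.get_image("top")
c=wedge("side",im,(215,205,285,265))
for p in cv2.approxPolyDP(c,1.2,True)[:,0]: print(p,al(ray("side",p,0)).round(4))
print("top",wood("top",t)[165:230,215:290].sum()//255)
cv2.imwrite("pics/m4.png",cv2.resize(im[165:265,205:315],None,fx=6,fy=6,interpolation=cv2.INTER_CUBIC))
```

```text
[0.55738956 0.12101529 0.00761758] [-0.11555294 -0.00420161] [-0.21075986 -0.96254821 -0.61069445] push -0.8857493322978999
[270 228] [ 0.0043 -0.0285]
[265 226] [ 0.0066 -0.0088]
[259 226] [-0.0024  0.0081]
[247 236] [-0.0672  0.0119]
[247 244] [-0.1028 -0.0107]
[249 243] [-0.0956 -0.0133]
[250 245] [-0.1029 -0.0214]
[253 245] [-0.0986 -0.0294]
top 161
```

View pics/m4.png

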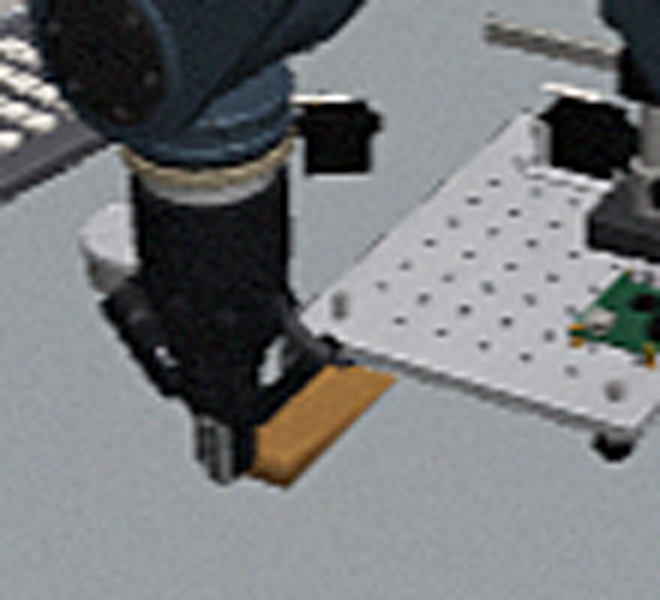

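The near wedge edge is parallel to the rig at l≈-29 mm, so the wedge is straight and its centre is about 6 mm off, still well under the dome. The thin end is just at the foot, and the fingers bear on the heel. I'll continue gently and watch the force.

>>> apply_moves([
  {"xyz": [-0.002,0,0],"roll": 0},
  {"xyz": [-0.004,0,0],"roll": 0},
  {"xyz": [-0.006,0,0],"roll": 0},
  {"xyz": [-0.008,0,0],"roll": 0},
  {"xyz": [-0.01,0,0],"roll": 0},
  {"xyz": [-0.01,0,0],"roll": 0},
])

```text
time_s: 9.38
tool_pos: [0.5598, 0.1112, 0.0076]
ee_rot: [-3.142, 0.0, 1.809]
contact_force: [0.5, 1.5, -0.3]
finger_gap: 0.0003
```

>>> apply_moves([
  {"xyz": [-0.001,0,0],"roll": 0},
  {"xyz": [-0.002,0,0],"roll": 0},
  {"xyz": [-0.003,0,0],"roll": 0},
  {"xyz": [-0.004,0,0],"roll": 0},
  {"xyz": [-0.004,0,0],"roll": 0},
])

```text
time_s: 9.8
tool_pos: [0.5607, 0.1075, 0.0077]
ee_rot: [-3.142, -0.0, 1.81]
contact_force: [0.6, 0.7, -0.1]
finger_gap: -0.0001
```

>>> apply_moves([
  {"xyz": [-0.001,0,0],"roll": 0},
  {"xyz": [-0.002,0,0],"roll": 0},
  {"xyz": [-0.003,0,0],"roll": 0},
  {"xyz": [-0.003,0,0],"roll": 0},
])

```text
time_s: 10.13
tool_pos: [0.5613, 0.1049, 0.0077]
ee_rot: [-3.142, -0.0, 1.81]
contact_force: [-1.0, 4.1, -0.6]
finger_gap: 0.0004
```

>>> apply_moves([
  {"xyz": [-0.001,0,0],"roll": 0},
  {"xyz": [-0.002,0,0],"roll": 0},
  {"xyz": [-0.002,0,0],"roll": 0},
])

```text
time_s: 10.38
tool_pos: [0.5617, 0.1031, 0.0077]
ee_rot: [-3.142, -0.0, 1.81]
contact_force: [-1.7, 4.8, 1.0]
finger_gap: 0.0001
```

The force rose to about 5 N, so the wedge is seated. I'll stop below the 6 N limit, back away from the heel, and check the rig.

>>> apply_moves([
  {"xyz": [0.005,0,0],"roll": 0},
  {"xyz": [0.02,0,0],"roll": 0},
  {"xyz": [0.04,0,0],"roll": 0},
  {"xyz": [0.06,0,-0.03],"roll": 0},
  {"xyz": [0.08,0,-0.07],"roll": 0},
  {"xyz": [0.12,0,-0.1],"roll": 0},
  {"xyz": [0.15,0,-0.12],"roll": 0},
  {"xyz": [0.15,0,-0.12],"roll": 0},
  {"xyz": [0.15,0,-0.12],"roll": 0},
])

```text
time_s: 11.13
tool_pos: [0.5265, 0.2503, 0.1292]
ee_rot: [3.138, -0.0, 1.813]
contact_force: [0.1, 0.1, 0.3]
finger_gap: 0.0001
```

Run:
```python
from h import *
s=r.read_state();print(s["tool_pos"],s["ee_rot"],al(s["tool_pos"]),s["contact_force"])
im=r.get_image("side"); t=r.get_image("top"); t0=cv2.imread("pics/top0.png"); s0=cv2.imread("pics/side0.png")
g=lambda a:cv2.cvtColor(a,cv2.COLOR_BGR2GRAY).astype(np.float32)
def shift(a,b,win):
    x0,y0,x1,y1=win; A=g(a)[y0:y1,x0:x1];B=g(b)[y0:y1,x0:x1]; return cv2.phaseCorrelate(A,B,cv2.createHanningWindow(A.shape[::-1],cv2.CV_32F))
print("top board",shift(t0,t,(290,200,330,245)),"servo",shift(t0,t,(325,165,365,205)),"corner",shift(t0,t,(270,178,305,210)))
print("side rig",shift(s0,im,(265,195,330,240)),"corner",shift(s0,im,(254,200,290,230)))
c=wedge("top",t,(215,165,300,230)); print(cv2.minAreaRect(c))
for p in cv2.boxPoints(cv2.minAreaRect(c)): print(al(ray("top",p,.012)).round(4))
A=cv2.resize(t[150:250,225:315],None,fx=4.2,fy=4.2,interpolation=cv2.INTER_CUBIC)
B=cv2.resize(im[185:255,230:300],None,fx=6,fy=6,interpolation=cv2.INTER_CUBIC)
cv2.imwrite("pics/m5.png",np.hstack([A,B]))
```

```text
[0.52654929 0.25034675 0.1292008 ] [ 3.13826391e+00 -5.97932408e-05  1.81265032e+00] [-0.24850322 -0.00370168] [0.12595678 0.07859136 0.30325885]
top board ((0.14667405078823492, 0.4801640018372417), 0.9497601376639472) servo ((0.1048597740744519, 0.07297389639153806), 0.975500562787056) corner ((-0.00992996809949176, 0.039426496525802435), 0.8759102676477697)
side rig ((0.07952169846186052, 0.3934929404566532), 1.0219756576750014) corner ((0.16863913742698244, -0.0569091826153727), 1.0564681046538882)
((261.7647399902344, 195.05882263183594), (14.067066192626953, 19.887920379638672), 75.96376037597656)
[-0.0839  0.0161]
[-0.0215  0.0159]
[-0.0218 -0.0287]
[-0.084  -0.0284]
```

View pics/m5.png

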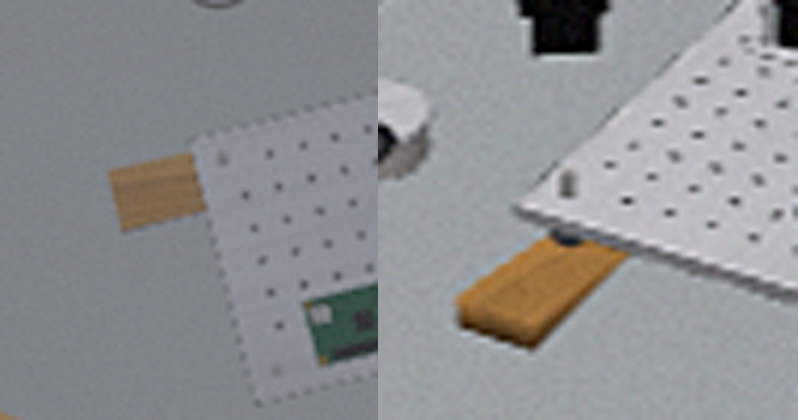

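The wedge lies straight under the foot: in the top crop it reaches (205,180) at the plate edge, and in the side crop the dome at (570,238) rests on it. The rig has not visibly moved. The shifts are sub-pixel, 0.5 px at most. Next I go above the corner.

>>> apply_moves([
  {"xyz": [-0.04,0.004,0],"roll": 0},
  {"xyz": [-0.08,0.004,0],"roll": 0},
  {"xyz": [-0.12,0.004,0],"roll": 0},
  {"xyz": [-0.16,0.004,0],"roll": 0},
  {"xyz": [-0.2,0.004,0],"roll": 0},
  {"xyz": [-0.23,0.004,0],"roll": 0},
  {"xyz": [-0.247,0.004,0.02],"roll": 0},
  {"xyz": [-0.247,0.004,0.04],"roll": 0},
  {"xyz": [-0.247,0.004,0.06],"roll": 0},
  {"xyz": [-0.247,0.004,0.07],"roll": 0},
  {"xyz": [-0.247,0.004,0.07],"roll": 0},
  {"xyz": [-0.247,0.004,0.07],"roll": 0},
  {"xyz": [-0.247,0.004,0.07],"roll": 0},
])

```text
time_s: 12.32
tool_pos: [0.5891, 0.0093, 0.0583]
ee_rot: [3.141, 0.0, 1.81]
contact_force: [0.6, -0.6, -0.3]
finger_gap: -0.0001
```

Run:
```python
from h import *
s=r.read_state();print(s["tool_pos"],al(s["tool_pos"]),s["contact_force"])
```

```text
[0.58908087 0.00931045 0.05834662] [0.0004683  0.00027835] [ 0.60254995 -0.5771662  -0.28369158]
```

>>> apply_moves([
  {"xyz": [0,0,0.004],"roll": 0},
  {"xyz": [0,0,0.008],"roll": 0},
  {"xyz": [0,0,0.01],"roll": 0},
  {"xyz": [0,0,0.012],"roll": 0},
  {"xyz": [0,0,0.013],"roll": 0},
  {"xyz": [0,0,0.014],"roll": 0},
  {"xyz": [0,0,0.014],"roll": 0},
])

```text
time_s: 12.9
tool_pos: [0.5886, 0.0095, 0.0435]
ee_rot: [-3.141, -0.0, 1.81]
contact_force: [0.3, -0.6, -0.2]
finger_gap: -0.0002
```

>>> apply_moves([
  {"xyz": [0,0,0.001],"roll": 0},
  {"xyz": [0,0,0.002],"roll": 0},
  {"xyz": [0,0,0.003],"roll": 0},
  {"xyz": [0,0,0.003],"roll": 0},
])

```text
time_s: 13.23
tool_pos: [0.5886, 0.0095, 0.0404]
ee_rot: [-3.141, -0.0, 1.81]
contact_force: [0.1, -0.1, -0.7]
finger_gap: 0.0002
```

>>> apply_moves([
  {"xyz": [0,0,0.001],"roll": 0},
  {"xyz": [0,0,0.002],"roll": 0},
  {"xyz": [0,0,0.002],"roll": 0},
])

```text
time_s: 13.48
tool_pos: [0.5886, 0.0095, 0.0385]
ee_rot: [-3.141, -0.0, 1.81]
contact_force: [0.4, -0.4, 0.2]
finger_gap: -0.0003
```

>>> apply_moves([
  {"xyz": [0,0,0.001],"roll": 0},
  {"xyz": [0,0,0.0015],"roll": 0},
  {"xyz": [0,0,0.0015],"roll": 0},
])

```text
time_s: 13.73
tool_pos: [0.5886, 0.0095, 0.037]
ee_rot: [-3.141, -0.0, 1.81]
contact_force: [0.5, -0.1, -0.2]
finger_gap: 0.0001
```

>>> apply_moves([
  {"xyz": [0,0,0.0005],"roll": 0},
  {"xyz": [0,0,0.001],"roll": 0},
  {"xyz": [0,0,0.001],"roll": 0},
])

```text
time_s: 13.98
tool_pos: [0.5887, 0.0095, 0.0361]
ee_rot: [3.142, 0.0, 1.81]
contact_force: [-0.5, -0.0, 0.2]
finger_gap: -0.0001
```

>>> apply_moves([
  {"xyz": [0,0,0.0003],"roll": 0},
  {"xyz": [0,0,0.0006],"roll": 0},
  {"xyz": [0,0,0.0006],"roll": 0},
])

```text
time_s: 14.23
tool_pos: [0.5888, 0.0095, 0.036]
ee_rot: [3.141, 0.0, 1.81]
contact_force: [-2.5, -0.4, 5.9]
finger_gap: -0.0
```

Contact came at z = 0.036, so the plate is level. At 5.9 N the corner gave only about 0.1 mm, so it is firm. I'll ease slightly and hold.

>>> apply_moves([
  {"xyz": [0,0,-0.0001],"roll": 0},
  {"xyz": [0,0,-0.0001],"roll": 0},
  {"xyz": [0,0,-0.0001],"roll": 0},
  {"xyz": [0,0,-0.0001],"roll": 0},
  {"xyz": [0,0,-0.0001],"roll": 0},
  {"xyz": [0,0,-0.0001],"roll": 0},
])

```text
time_s: 14.73
tool_pos: [0.5888, 0.0095, 0.036]
ee_rot: [3.141, 0.0, 1.81]
contact_force: [-1.5, 0.1, 5.4]
finger_gap: -0.0003
```

Run:
```python
from h import *
im=r.get_image("side")
for _ in range(3):
    s=r.read_state(); print(s["time_s"],s["tool_pos"],s["contact_force"]); r.get_image("side")
s0=cv2.imread("pics/side0.png")
g=lambda a:cv2.cvtColor(a,cv2.COLOR_BGR2GRAY).astype(np.float32)
A,B=g(s0)[205:250,290:330],g(im)[205:250,290:330]
print(cv2.phaseCorrelate(A,B,cv2.createHanningWindow(A.shape[::-1],cv2.CV_32F)))
c=wedge("side",im,(215,205,285,265))
for p in cv2.approxPolyDP(c,1.2,True)[:,0]: print(p,al(ray("side",p,0)).round(4))
cv2.imwrite("pics/m6.png",cv2.resize(im[165:265,215:345],None,fx=6,fy=6,interpolation=cv2.INTER_CUBIC))
```

```text
14.7833 [0.58878326 0.00950736 0.03599444] [-1.71853682  0.31536309  5.69866952]
14.8333 [0.58881234 0.00951298 0.03601043] [-2.19523592 -0.34535166  5.63392302]
14.8833 [0.58878587 0.00950706 0.03598964] [-1.38929506  0.12834215  5.77482846]
((-0.13180923658631372, 0.31398123949504253), 1.0187054859267342)
[271 227] [ 0.0106 -0.0285]
[266 225] [ 0.013  -0.0087]
[260 226] [-0.0009  0.0053]
[258 224] [0.006  0.0169]
[244 233] [-0.0578  0.0289]
[243 237] [-0.0775  0.0199]
[256 242] [-0.0812 -0.0292]
```

View pics/m6.png

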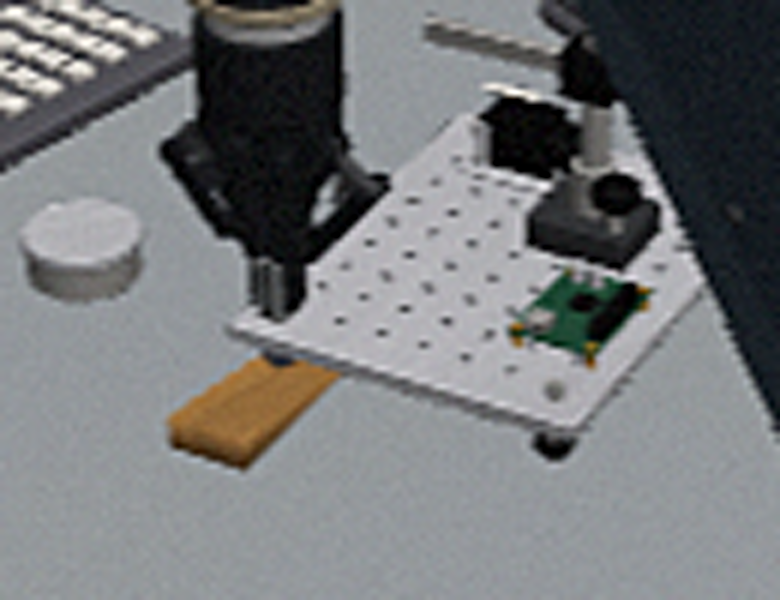

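The fingertips rest only on the bare corner, at crop (275,310), and the wedge is in place under the foot with a steady push of about 5.6 N. Handing in.

```bash
python3 -c "
from cell import r
print(r.sign_off())"
```

```text
the job is handed in; nothing more can be done
None
```

The wedge is in under the short foot, the rig no longer rocks, and I handed the job in while holding a push of about 5.6 N on the bare corner. The robot clock stood at about 14.9 s of the 67 allowed.

- **Wedge:** I squared the small wooden wedge with two light pushes on its far side. I then pushed it in from the heel, thin end first, until the resistance reached about 5 N, below the 6 N limit.
- **Firm and level:** The fingertips met the plate at 36 mm, its level height. Under 5.4 to 5.9 N the corner gave only about 0.1 mm.
- **Wedge position:** It lies parallel to the rig's long side, about 6 mm off centre under the foot but fully under the dome. It stayed there during the push.
- **Rig position:** At most about 0.5 pixel of shift (up to roughly 1.5 mm) showed at the board. The bare corner and the servo on the plate showed 0.2 pixel or less, so I can't tell a tiny movement from measurement noise.
- **Small disagreements:** The force readings carry about 1 N of noise. The final hold also has a sideways drag of about 1.5 to 2 N on the fingertips.

I pushed nothing else on the bench, and the tin and the other nearby things looked unmoved in the views. I viewed nine pictures.

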